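# Open the belt sander's hood by its pop-out T-handle and set the belt tracking

## Robot

A 6-joint arm with a two-finger parallel gripper is mounted at the origin on the work surface. World frame = base frame: x ahead of the robot, y to its left, z up, the work surface at z = 0. Lengths are in m, angles in rad, forces in N, time in s.
With the tool pointing down it reaches from about 0.425 to 0.95 m from the base axis. Payload 3.5 kg.
Tool frame: the origin (TCP) lies on the centre line of the jaws, within the pads' length; the fingertips stand 14 mm ahead of it and the grasp point (between the pads) lies 5 mm behind it (ctrl.finger_overhang is the distance from the TCP to the fingertips, in m); z points along the fingers, y is the line along which they close (so a half turn about z gives the same grasp; the last joint's range is limited). The gripper opens to 85 mm and grips with 20 to 120 N. Pads are 22 mm wide; open, the fingers measure 114 mm over their backs; the gripper's body (76 mm by 85 mm) begins 54 mm behind the grasp point. The pads swing forward as they close: fully open they stand 13 mm farther back than shut.
Start: joints at [1.137, 0.286, 1.577, -0, 1.279, -0.15], TCP at [0.189, 0.648, 0.245] pointing down, gripper open.
Joint ranges: [-2.77, 2.77], [-0.9, 2.22], [0.21, 2.48], [-1.53, 4.67], [0.24, 2.81], [-2.84, 2.84]. Speed limits (rad/s): [2.79, 2.79, 3.14, 3.14, 3.14, 3.14].

## Interface

Orientations are given as a unit quaternion [x, y, z, w].
In Python, from plant import ctrl gives the robot as it stands.
- The arm moves only by the tool send_rows, never from a script. Its argument "moves" is text: rows parted by semicolons, each of 7 numbers parted by spaces: the turn, a rotation vector about the tool's x, y, z in units of 360 degrees (1.0 is 360 degrees), then the shift along the tool's x, y, z in units of 20 cm (1.0 is 20 cm), then the gripper's target within -1 to 1 (fully open at 1, half-way at 0, shut at -1). A call has 1 to 12 rows; each row is the pose to reach, as a shift and turn from the pose commanded when the call began, along the tool's axes at that moment, turning the shorter way round; what a row does not reach only later rows make up. A row lasts 1/8 s, in which the tool goes at most 62.5 mm and 10.7 degrees, less where a joint would pass 70% of its speed; a pose out of reach is approached as far as the arm can. A call with a number of a shift or a turn outside -1 to 1 is refused whole. A call with a gripper value outside its range is refused whole. The fingers move at their own pace and stop on an object; "newtons" is the grip in N (left out, the last holds). Time passes only in rows, so rows that repeat a pose let the fingers close. It gives the time, the measured TCP pose, the force, the opening and the grip force at its end, in the units of the state.
- ctrl.get_state(): the state, without advancing time (a new reading comes with each control period).
- ctrl.read_camera(name): name is "scene" or "side" or "wrist"; returns a dict with "image" (420x560x3 uint8, red, green, blue), "fovy" (degrees; the focal length in pixels is half the picture's height over the tangent of half this angle, whatever the lens; pixels are square), "cx", "cy" (the principal point, pixels), "distortion" ([k1, k2, p1, p2, k3] as OpenCV has them; the pictures are not rectified), "extrinsics" (4x4, takes a point from camera to world coordinates). Camera axes: x right, y up, looking along -z (the intrinsics and any distortion apply to the point x, -y, -z); pixel columns grow to the right and rows downward; lengths in m; the calibration is good to about 2 mm. A picture is of the moment at which its call begins. There is no depth.
- ctrl.sign_off(): hands the job in; it is judged then, once.
The state is a dict: "time": time; "qpos": joint angles; "dq": joint speeds; "joint_efforts": joint torques, N m; "eef_pos": TCP position; "tcp_rot": TCP orientation; "contact_force": force on the tool from outside, world axes, zero at the start; "wrist_torque": the same for the moment, N m; "opening": opening from 0.0 (shut) to 1.0 (fully open); "finger_force": force on a finger pad.
Only numpy, scipy, OpenCV 4.12 (cv2) and the standard library are available. Lean on these libraries where they do the work, as an engineer would, in place of code of your own. Each camera call takes 0.05 s, during which the arm holds its last target. There are 200 camera calls.

## Task

The belt on the bench sander has wandered. Press the red button so that the T-handle pops out of the sloping hood, turn the handle clockwise as far as it goes, and lift the hood until it stands fully open by itself; then turn the black tracking knob underneath until the orange pointer lies on the green mark, and let go. Leave the lamp, the glue bottle, the chisel and the wood offcut beside the machine where they are.

Things in the scene. Friction and masses are not known exactly. Their poses are not given: they have to be found in the camera images.
- button_top (a point): centre of the top of the red release button: a 24 mm disc 9 mm proud of the hood's face, 90 mm from the T-handle's axis towards +y. Axes are the hood's: z straight out of its face, y along the hinge line. Pressed along -z: 2 N starts it; the handle is freed at about 3.5 mm of its 6 mm travel, which takes 6 to 7 N; it springs back when let go
- tee_bar (a point): centre of the black T-handle bar (110 mm long along its y, 22 wide, 20 thick); z points straight out of the hood and is the axis it turns about. y is along the hinge line while locked. Locked, it lies flush in a pocket with 6 mm beside it: no grip. Popped out, its underside is 11 mm and its centre 21 mm above the hood's face: it can be pinched across its 22 mm width, turned, and used to lift the hood
- pop (a joint): how far the T-handle stands out of its pocket, m: 0 flush and locked, 0.032 popped out (it springs out by itself when the button is pressed and stays out; about 5 N pushes it in)
- tee (a joint): turn of the T-handle, rad: 0 locked, grows clockwise seen from outside looking at the hood's face (negative about tee_bar's z), to a stop at 1.4. Turns only when popped out, with light friction (0.06 N m), and stays where it is left. The latch frees the hood at about 0.65
- hood_hinge (a point): middle of the hood's hinge line, 176 mm above the bench. Axes turn with the hood: z out of its face, y along the hinge line (towards the robot), -x from the hinge to the lower edge. Navy panel 205 mm from hinge to lower edge, 300 wide, 26 thick, outer face 12 mm above the hinge line along z; T-handle axis at 118 mm along -x. Closed, it slopes down to the robot's right, z leaning 30 degrees that way
- hood (a joint): opening of the hood, rad, about +y of hood_hinge: 0 closed, 2.0 fully open on its stop (about upright). Locked until the handle is turned. Hinge springs balance it: unlatched, 2 N or so at the handle moves it (damped); it springs 0.1 or so ajar and stays where it is left; from about 1.0 on, the springs slowly raise it by themselves to the stop (1 to 3 s)
- knob_grip (a point): black star knob for belt tracking, under the hood: on its axis, half-way up its grip (42 mm across, 26 high, top 13 mm above this point). z is its axis, leaning 30 degrees from vertical like the closed hood's z; y as the hinge line. 80 mm to the -y side (away from the robot) of the machine's middle. A plate lies 21 mm below, a side wall 64 mm to -y rises 18 mm above this point, the pointer's window is 80 mm to +y
- knob (a joint): turn of the tracking knob, rad, growing anticlockwise seen from outside (positive about knob_grip's z), range -3 to 3, friction 0.05 N m, stays where it is left. The pointer turns 0.18 rad per rad of the knob, the same way round, and is on the mark at knob 0; it starts 0.6 to 1.9 (knob) anticlockwise of that
- pointer (a joint): angle of the orange pointer, rad: 0 on the middle of the green mark, positive when the tip is off towards the machine's -y (away from the robot, towards the knob). It is moved only by the knob
- pointer_tip (a point): tip of the orange pointer: a needle 75 mm long, 4 to 6 mm wide, pointing down the slope from its pivot, behind a clear window under the hood
- mark (a point): middle of the green mark on the white scale, at the radius of the pointer's tip: 8 mm wide across the pointer's travel, 22 mm long. Axes are those of the machine (x to its rear, y towards the robot, z up)
- sander: the bench belt sander, fixed to the bench, navy, 300 mm wide at the hood, 88 mm from this point to its front wall (60 mm high). It stands with its front to the robot's right. Origin on the bench about under the T-handle, x to the machine's rear, y towards the robot, z up. Its belt bed, 176 mm high, runs on behind the hinge line
- lamp: bench lamp, fixed, on a round base (72 mm across) at the side of the hood away from the robot, either beside its hinge or off its front corner: post 16 mm thick, 290 mm high, then a neck along its own x that carries a yellow shade, 190 mm out in all and up to 410 mm high. Origin under the base
- glue: yellow glue bottle, 68 mm across, 190 mm high, standing at the side of the hood away from the robot, in whichever of the two places the lamp is not. Origin at the centre of its underside
- chisel: wood chisel lying on the bench in front of the machine, 230 mm long, up to 30 mm thick, handle to its -x. Origin on the bench near its middle
- offcut: pine offcut lying on the bench in front of the machine, 45 by 150 by 22 mm (its x, y, z). Origin at the centre of its underside
There are look-alikes about, which are no part of the job. There is more than one size of the glue; the job needs the largest.

How it is judged:
On the way, in this order (a step that is already met when the one before it is completed fails the run):
1. the T-handle has popped out of its pocket (value of joint pop above 0.026 m), for 0.1 s.
2. the T-handle is turned clockwise to its stop (beyond 1.25 rad) (value of joint tee above 1.25 rad), for 0.1 s.
3. the hood stands fully open (value of joint hood above 1.85 rad), for 0.2 s.
4. the pointer lies on the green mark (tip within 4 mm of its middle) (distance between pointer_tip and mark below 0.004 m), for 0.2 s.
At the end, for the whole second after the job is handed in: the hood stands fully open (beyond 1.85 rad of its 2.0) and still, the pointer's tip is within 4 mm of the middle of the green mark, everything is let go, and the glue bottle (upright), chisel and offcut are within 30 mm of where they were (value of joint hood above 1.85 rad and distance between pointer_tip and mark below 0.004 m and velocity of joint hood below 0.05 rad/s and distance of each of glue, chisel, offcut from where it was at the start of the episode below 0.03 m and angle between glue's own z axis and vertical below 0.2 rad); the robot touches nothing.
It fails at once if the glue bottle, chisel or offcut is shifted by 30 mm or tipped over (distance of any of glue, chisel, offcut from where it was at the start of the episode above 0.03 m or angle between glue's own z axis and vertical above 0.35 rad).
It fails at once if the robot hits the lamp (more than 10 N) (contact force between any of the arm, the fingers and lamp above 10 N).
It also fails if it takes over 72 s, if anything falls off the work surface, if the arm or the gripper's body presses on something with over 40 N, if the wrist force passes 120 N, or if a joint passes its speed limit or range.

## Working session

There is one attempt and no reset: what is moved stays moved. The work goes in short steps, Python scripts to look and compute and a tool call to move; the robot and the scene stay as the last step left them, time stands still between calls to the robot, and variables do not carry over. Pictures are saved under pics/ and viewed, at most 10 in all, crops included, and the job is handed in when it is done.

Besides the shell and the picture viewer there is one more tool, called after "Call:" as a command line: name --argument value ..., lists and objects as JSON in quotes. send_rows: Moves the arm, as the interface text tells. Its arguments: {"type":"object","properties":{"moves":{"type":"string"},"newtons":{"type":"number"}},"required":["moves"]}

```bash
ls; mkdir -p pics; cat > h.py <<'E'
import numpy as np, cv2
from scipy.spatial.transform import Rotation as R
from plant import ctrl
def cam(n,save=None):
    c=ctrl.read_camera(n)
    if save: cv2.imwrite(save,c['image'][:,:,::-1])
    return c
def K(c):
    f=210/np.tan(np.radians(c['fovy'])/2)
    return np.array([[f,0,c['cx']],[0,f,c['cy']],[0,0,1.]])
def ray(c,u,v):
    p=cv2.undistortPoints(np.array([[[u,v]]],float),K(c),np.array(c['distortion'],float))[0,0]
    E=np.array(c['extrinsics']); d=E[:3,:3]@np.array([p[0],-p[1],-1]); return E[:3,3],d/np.linalg.norm(d)
def onplane(c,u,v,p0,n=(0,0,1)):
    o,d=ray(c,u,v); n=np.array(n,float); return o+d*(np.dot(np.array(p0)-o,n)/np.dot(d,n))
def tri(*rs):
    A=np.zeros((3,3));b=np.zeros(3)
    for o,d in rs:
        P=np.eye(3)-np.outer(d,d);A+=P;b+=P@o
    x=np.linalg.solve(A,b); return x,[np.linalg.norm((np.eye(3)-np.outer(d,d))@(x-o)) for o,d in rs]
def proj(c,X):
    E=np.array(c['extrinsics']); p=E[:3,:3].T@(np.array(X)-E[:3,3]); p=p*[1,-1,-1]
    return cv2.projectPoints(p.reshape(1,1,3),np.zeros(3),np.zeros(3),K(c),np.array(c['distortion'],float))[0].ravel()
E
python3 - <<'E'
from h import *
a=[cam(n)for n in('scene','side','wrist')]
im=np.vstack([np.hstack([a[0]['image'],a[1]['image']])])
for n,c in zip(('scene','side','wrist'),a):
    cv2.imwrite(f'pics/{n}0.png',cv2.resize(c['image'][:,:,::-1],(784,588),interpolation=cv2.INTER_CUBIC)); print(n,np.round(c['extrinsics'],3).tolist(),c['fovy'])
print(ctrl.get_state())
E
```

```text
pics
scene [[0.538, -0.574, 0.617, 1.177], [0.842, 0.35, -0.41, -0.493], [0.02, 0.74, 0.672, 0.801], [0.0, 0.0, 0.0, 1.0]] 45.07115642994999
side [[-0.903, 0.253, -0.347, 0.226], [-0.43, -0.515, 0.742, 0.646], [0.009, 0.819, 0.574, 0.685], [0.0, 0.0, 0.0, 1.0]] 46.4210033440495
wrist [[0.281, -0.923, -0.264, 0.123], [0.96, 0.269, 0.08, 0.668], [-0.003, -0.275, 0.961, 0.373], [0.0, 0.0, 0.0, 1.0]] 66.79586601015785
{'time': 0.15, 'qpos': array([ 1.13699575e+00,  2.87012426e-01,  1.57787902e+00,  1.34020603e-06,
        1.27859158e+00, -1.49993281e-01]), 'dq': array([-0.00043716, -0.00251962, -0.0042454 , -0.00032737, -0.00129556,
        0.00017886]), 'joint_efforts': array([ 4.67571754e-04, -4.06602287e+01, -2.93141252e+01, -1.71554475e-04,
        3.96872245e-03,  9.61650599e-07]), 'eef_pos': array([0.18876341, 0.64754933, 0.24421065]), 'tcp_rot': array([ 1.41428012e-01,  9.89948092e-01, -9.05020059e-04, -2.72610106e-04]), 'contact_force': array([ 0.19842648, -0.34072727, -0.18196087]), 'wrist_torque': array([-0.01161266,  0.01579912,  0.03206816]), 'finger_force': 0.0, 'opening': 1.0031141352372832}
```

View pics/scene0.png

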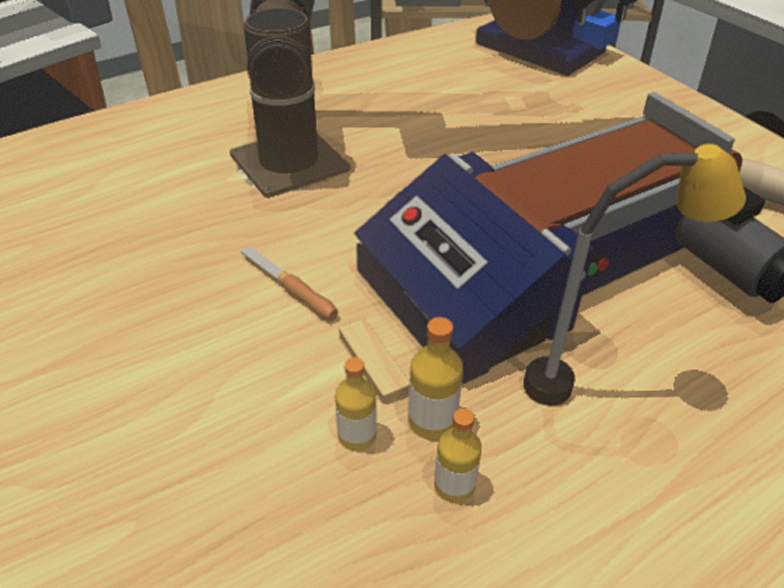

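View pics/side0.png

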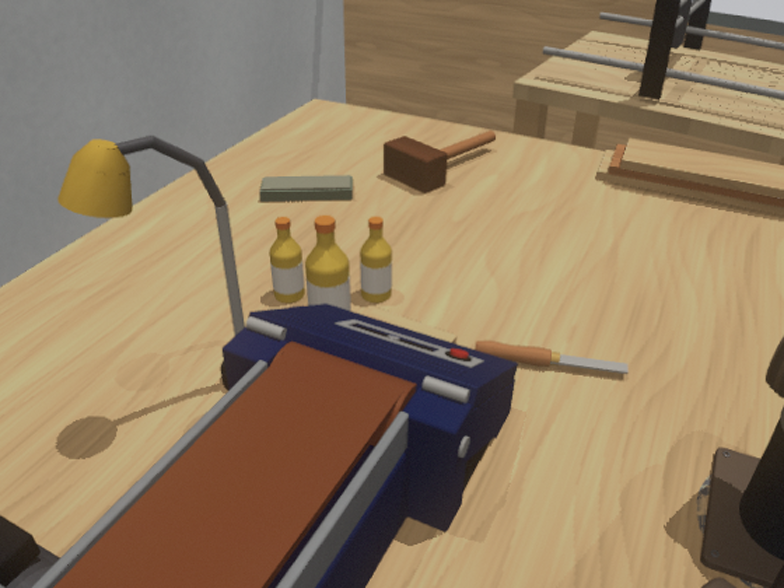

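Scene view (×1.4): button (411,215), T-handle hub (444,247), hinge barrels (459,163) and (556,241). The lamp is beside the hinge, the big glue bottle off the front corner, and the offcut and chisel in front. Side view: button (459,354), barrels (445,389) and (265,328).

```bash
python3 - <<'E'
from h import *
s=cam('scene');d=cam('side')
def red(c,u,v):
    im=c['image'].astype(int);m=((im[...,0]>130)&(im[...,1]<70)&(im[...,2]<70))
    yy,xx=np.nonzero(m);k=np.hypot(xx-u,yy-v)<22;print(k.sum());return xx[k].mean(),yy[k].mean()
z=1.4
bs=red(s,411/z,215/z);bd=red(d,459/z,354/z);print(bs,bd)
T=lambda a,b:tri(ray(s,*a),ray(d,*b))
b,e=T(bs,bd);print('button',b,e)
h1=T((459/z,163/z),(445/z,389/z));h2=T((556/z,241/z),(265/z,328/z));print(h1,h2)
v=h1[0]-h2[0];v[2]=0;L=np.linalg.norm(v);v/=L;print('y axis',v,L)
zz=np.array([v[1],-v[0],0]);x=np.array([v[1],-v[0],0])  # machine x = y cross z
xm=np.cross(v,[0,0,1]);zh=-0.5*xm+np.array([0,0,.866]);print('xm',xm,'zh',zh)
# button top disc: 9mm proud; hood face at tee axis point
face=b-0.009*zh-0.09*v
print('tee axis face pt',face,proj(s,face)*z,proj(d,face)*z)
xh=np.cross(v,zh)
hinge=face+0.118*xh-0.012*zh;print('hinge mid',hinge)
# from plane only, scene
print(onplane(s,444/z,247/z,face,zh))
E
```

```text
63
48
(np.float64(292.8253968253968), np.float64(152.44444444444446)) (np.float64(327.5), np.float64(251.5))
button [0.43257745 0.01624611 0.13386253] [np.float64(0.00036042105001339494), np.float64(0.0003604210500134325)]
(array([0.40676493, 0.12822287, 0.1762918 ]), [np.float64(0.0006153975832716808), np.float64(0.0006153975832716639)]) (array([0.64219104, 0.12605156, 0.17691743]), [np.float64(0.0006461423820561285), np.float64(0.0006461423820561469)])
y axis [-0.99995747  0.00922248  0.        ] 0.23543612129144012
xm [ 0.00922248  0.99995747 -0.        ] zh [-0.00461124 -0.49997874  0.866     ]
tee axis face pt [0.52261513 0.0199159  0.12606853] [444.31929102 247.31727035] [391.95102985 338.87691024]
hinge mid [0.52361289 0.1280993  0.17467653]
[0.52175319 0.01993469 0.12607479]
```

```bash
cat >> h.py <<'E'
ym=np.array([-0.99996,0.0092,0]);ym/=np.linalg.norm(ym)
xm=np.cross(ym,[0,0,1]);zh=-0.5*xm+np.array([0,0,np.sqrt(.75)]);xh=np.cross(ym,zh)
face=np.array([0.5224,0.0199,0.1265]);button=np.array([0.4326,0.0162,0.1339]);hinge=face+.118*xh-.012*zh
RA=np.column_stack([ym,xh,-zh])
def pose():
    s=ctrl.get_state();return np.array(s['eef_pos']),R.from_quat(s['tcp_rot']).as_matrix()
def rows(p0,R0,*tg):
    "targets (p,Rm) -> row numbers relative to p0,R0"
    for p,Rm in tg:
        print(np.round(R.from_matrix(R0.T@Rm).as_rotvec()/(2*np.pi),4),np.round(R0.T@(np.array(p)-p0)/.2,4))
E
python3 - <<'E'
from h import *
s=cam('scene');d=cam('side');z=1.4
print('hinge',hinge)
print('lamp base',onplane(s,549/z,372/z,[0,0,.02]),'post top',tri(ray(s,586/z,232/z),ray(d,221/z,207/z))[0],'shade',tri(ray(s,708/z,150/z),ray(d,98/z,145/z))[0])
print('glue cap',tri(ray(s,440/z,327/z),ray(d,325/z,222/z))[0], 'small',tri(ray(s,355/z,366/z),ray(d,376/z,223/z))[0],tri(ray(s,464/z,417/z),ray(d,283/z,223/z))[0])
p,R0=pose()
rows(p,R0,([.36,.45,.40],R0),([.47,.2,.42],RA),([.48,-.02,.32],RA),(button+.044*zh,RA))
E
```

```text
hinge [0.52339535 0.12808642 0.1751077 ]
lamp base [0.73413916 0.06619583 0.02      ] post top [0.741105   0.06009063 0.28634183] shade [0.80059919 0.16959511 0.40013539]
glue cap [ 0.70122141 -0.11833648  0.18518563] small [ 0.66739091 -0.21914556  0.14112113] [ 0.8017865  -0.15176865  0.14209116]
[0. 0. 0.] [-1.0982 -0.7107 -0.7747]
[-0.0829  0.0114 -0.0427] [-1.9761 -1.7568 -0.8743]
[-0.0829  0.0114 -0.0427] [-2.3322 -2.7986 -0.3738]
[-0.0829  0.0114 -0.0427] [-2.0839 -2.7967  0.3662]
```

Call:
send_rows --moves "0 0 0 -0.5 -0.3 -0.77 -1; 0 0 0 -0.5 -0.3 -0.77 -1; 0 0 0 -0.9 -0.6 -0.8 -1; 0 0 0 -0.9 -0.6 -0.8 -1; 0 0 0 -1 -0.9 -0.85 -1; 0 0 0 -1 -0.9 -0.85 -1; 0 0 0 -1 -1 -0.85 -1; 0 0 0 -1 -1 -0.85 -1"

```text
time: 1.35
eef_pos: [0.325, 0.3992, 0.416]
tcp_rot: [0.142, 0.99, 0.001, 0.0]
contact_force: [-0.6, 0.4, -0.1]
opening: -0.001
finger_force: 0.0
```

```bash
python3 - <<'E'
from h import *
p,R0=pose();print(p)
rows(p,R0,([.46,.2,.42],RA),([.48,-.02,.32],RA),(button+.044*zh,RA))
E
```

```text
[0.32499825 0.39923754 0.41601077]
[-0.0826  0.0117 -0.0429] [-0.9281 -0.766  -0.0202]
[-0.0826  0.0117 -0.0429] [-1.3331 -1.7941  0.4787]
[-0.0826  0.0117 -0.0429] [-1.0842 -1.7939  1.2185]
```

Call:
send_rows --moves "-0.0826 0.0117 -0.0429 -0.93 -0.77 0 -1; -0.0826 0.0117 -0.0429 -0.93 -0.77 0 -1; -0.0826 0.0117 -0.0429 -0.93 -0.77 0 -1; -0.0826 0.0117 -0.0429 -0.93 -0.77 0 -1; -0.0826 0.0117 -0.0429 -1 -1 0.1 -1; -0.0826 0.0117 -0.0429 -1 -1 0.1 -1; -0.0826 0.0117 -0.0429 -1 -1 0.1 -1; -0.0826 0.0117 -0.0429 -1 -1 0.1 -1"

```text
time: 2.35
eef_pos: [0.4608, 0.1534, 0.3962]
tcp_rot: [0.002, 0.966, 0.258, 0.001]
contact_force: [0.5, 0.5, 0.4]
opening: 0.002
finger_force: 0.0
```

```bash
python3 - <<'E'
from h import *
s=ctrl.get_state();p,R0=pose();print(p,s['qpos'],s['dq'])
rows(p,R0,([.47,.0,.25],RA),(button+.044*zh,RA),(button+.009*zh,RA))
E
```

```text
[0.460838   0.15344896 0.39615408] [-0.14232129 -0.27062026  1.9229243   0.51729791  1.56837088 -1.73042961] [ 0.00650992 -0.00642756  0.00125739 -0.00181562  0.00036795 -0.00088133]
[-0.0001 -0.0003  0.0006] [-0.0496 -1.0294  0.2503]
[-0.0001 -0.0003  0.0006] [ 0.1383 -1.25    0.5732]
[-0.0001 -0.0003  0.0006] [ 0.138  -1.2499  0.7482]
```

Call:
send_rows --moves "0 0 0 0 -1 0.25 -1; 0 0 0 0 -1 0.25 -1; 0 0 0 0 -1 0.25 -1; 0 0 0 0 -1 0.25 -1; 0 0 0 0.14 -1 0.3 -1; 0 0 0 0.14 -1 0.3 -1; 0 0 0 0.14 -1 0.3 -1"

```text
time: 3.22
eef_pos: [0.4328, 0.0095, 0.2452]
tcp_rot: [0.003, 0.966, 0.258, 0.002]
contact_force: [0.2, -0.9, 0.0]
opening: -0.0
finger_force: 0.0
```

```bash
python3 - <<'E'
from h import *
s=ctrl.get_state();p,R0=pose();print(p,s['contact_force'])
c=cam('wrist','pics/w1.png');print(proj(c,button),proj(c,face))
im=c['image'].astype(int);m=((im[...,0]>130)&(im[...,1]<70)&(im[...,2]<70)).astype(np.uint8)
n,l,st,ce=cv2.connectedComponentsWithStats(m)
for i in range(1,n):
    if st[i,4]>30: print(st[i],ce[i],onplane(c,*ce[i],button,zh)-button)
rows(p,R0,(button+.030*zh,RA),(button+.009*zh,RA))
E
```

```text
[0.43283417 0.00945778 0.24519787] [ 0.15473451 -0.92029258  0.04829953]
[213.61004508 208.32434496] [221.62757009 306.64962845]
[198 196  31  30 724] [213.11464088 210.69060773] [ 0.00184715 -0.00042512 -0.00023562]
[-0.0003  0.      0.0006] [ 0.0025 -0.2483  0.3493]
[-0.0003  0.      0.0006] [ 0.0025 -0.2481  0.4543]
```

View pics/w1.png

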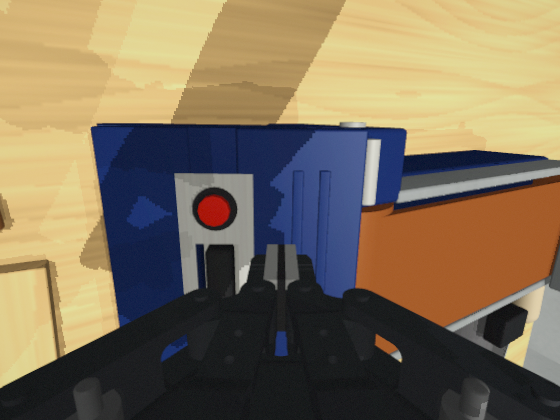

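The wrist view shows the button at (213,211), within 2 mm of the estimate. Pressing now.

Call:
send_rows --moves "0 0 0 -0.005 -0.248 0.3 -1; 0 0 0 -0.005 -0.248 0.38 -1; 0 0 0 -0.005 -0.248 0.42 -1; 0 0 0 -0.005 -0.248 0.44 -1; 0 0 0 -0.005 -0.248 0.45 -1; 0 0 0 -0.005 -0.248 0.455 -1; 0 0 0 -0.005 -0.248 0.455 -1"

```text
time: 4.15
eef_pos: [0.4338, 0.0104, 0.142]
tcp_rot: [0.003, 0.966, 0.257, 0.001]
contact_force: [-3.1, -4.5, 6.1]
opening: -0.001
finger_force: 4.0
```

```bash
python3 - <<'E'
from h import *
c=cam('scene');cv2.imwrite('pics/s1.png',cv2.resize(c['image'][90:270,200:440,::-1],(720,540)))
s=ctrl.get_state();print(s['contact_force'],np.dot(np.array(s['eef_pos'])-button,zh))
E
```

```text
[-3.8277685  -5.31839058  6.72007491] 0.009937560671091495
```

View pics/s1.png

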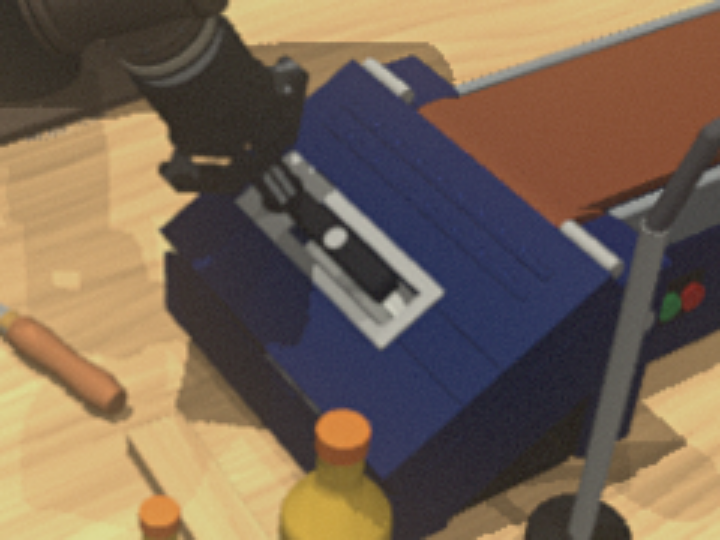

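The bar stands clear of its pocket in the picture, hub at crop (336,237). I'll back off, measure it, and approach.

Call:
send_rows --moves "0 0 0 0 0 -0.1 -1; 0 0 0 0 0 -0.3 -1; 0 0 0 0 0 -0.3 -1;0 0 0 -0.44 0 -0.3 0.1;0 0 0 -0.44 0 -0.3 0.1;0 0 0 -0.44 0 -0.3 0.1"

```text
time: 4.95
eef_pos: [0.5212, -0.0185, 0.1911]
tcp_rot: [0.003, 0.966, 0.259, -0.0]
contact_force: [0.3, 0.4, 0.3]
opening: 0.553
finger_force: 0.0
```

```bash
python3 - <<'E'
from h import *
z=.031
c=cam('scene')
for h in (0,.031): print(h,onplane(c,200+336/3,90+237/3,face+h*zh,zh)-face-h*zh)
w=cam('wrist');cv2.imwrite('pics/w2.png',np.hstack([w['image'][150:,100:400,::-1],c['image'][80:350,180:480,::-1]]))
p,R0=pose();print(p,ctrl.get_state()['contact_force'])
rows(p,R0,(face+.06*zh,RA),(face+.024*zh,RA))
E
```

```text
0 [-0.02473067  0.00339705  0.00182984]
0.031 [ 0.00055795 -0.00021264 -0.0001198 ]
[ 0.51959467 -0.01849889  0.19093722] [-0.27533742  0.67237655  0.457506  ]
[ 0.     -0.0006  0.0001] [-0.0126  0.0053  0.075 ]
[ 0.     -0.0006  0.0001] [-0.0133  0.0053  0.255 ]
```

View pics/w2.png

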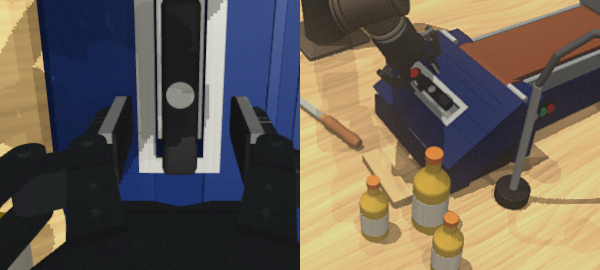

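The hub lies on the plane 31 mm out to within 1 mm, so the handle has popped, and the jaws straddle it. Descending and gripping.

Call:
send_rows --moves "0 0 0 -0.01 0.005 0.1 0.1; 0 0 0 -0.01 0.005 0.2 0.1; 0 0 0 -0.01 0.005 0.255 0.1; 0 0 0 -0.01 0.005 0.255 -1; 0 0 0 -0.01 0.005 0.255 -1; 0 0 0 -0.01 0.005 0.255 -1; 0 0 0 -0.01 0.005 0.255 -1" --newtons 50

```text
time: 5.92
eef_pos: [0.522, 0.0062, 0.1471]
tcp_rot: [0.004, 0.966, 0.257, -0.0]
contact_force: [-0.5, -3.8, -8.4]
opening: 0.247
finger_force: 52.7
```

```bash
python3 - <<'E'
from h import *
s=ctrl.get_state();p,R0=pose();print(p,s['opening'],s['contact_force'],s['wrist_torque'],R0.T@(p-face),R0.T@np.array(s['contact_force']))
E
```

```text
[0.52198024 0.00624591 0.147102  ] 0.24651843613788324 [-0.47379347 -3.75711254 -8.38942887] [-1.30488762  0.16968437 -0.05123992] [ 0.00036641 -0.00159996 -0.02466493] [ 0.42160255 -7.43618042  5.40817564]
```

Call:
send_rows --moves "0 0 0 0 -0.01 0 -1; 0 0 0.025 0 -0.01 0 -1; 0 0 0.05 0 -0.01 0 -1; 0 0 0.075 0 -0.01 0 -1; 0 0 0.1 0 -0.01 0 -1; 0 0 0.125 0 -0.01 0 -1; 0 0 0.15 0 -0.01 0 -1; 0 0 0.175 0 -0.01 0 -1; 0 0 0.2 0 -0.01 0 -1; 0 0 0.218 0 -0.01 0 -1; 0 0 0.218 0 -0.01 0 -1"

```text
time: 7.3
eef_pos: [0.5228, 0.0065, 0.1486]
tcp_rot: [0.613, 0.746, 0.202, -0.164]
contact_force: [-3.6, 4.0, 1.5]
opening: 0.248
finger_force: 53.2
```

```bash
python3 - <<'E'
from h import *
s=ctrl.get_state();p,R0=pose();print(p,s['qpos'],s['opening'],s['finger_force'],R0.T@np.array(s['contact_force']),R0.T@s['wrist_torque'])
print('turn',R.from_matrix(RA.T@R0).as_rotvec(), 'p rel face hood axes',RA.T@(p-face))
c=cam('scene');cv2.imwrite('pics/s2.png',cv2.resize(c['image'][60:300,180:500,::-1],(640,480)))
E
```

```text
[0.52283491 0.00646954 0.14863013] [-0.40086552  0.12341547  2.02066567  0.50868069  1.25909166 -0.81990986] 0.24773990674087304 53.16050827503204 [ 4.884939   -2.72536138  0.67347714] [0.0838363  0.19705538 0.1075978 ]
turn [-1.02163121e-03  3.14380222e-03  1.36661236e+00] p rel face hood axes [-0.00055845 -0.0005621  -0.0258782 ]
```

View pics/s2.png

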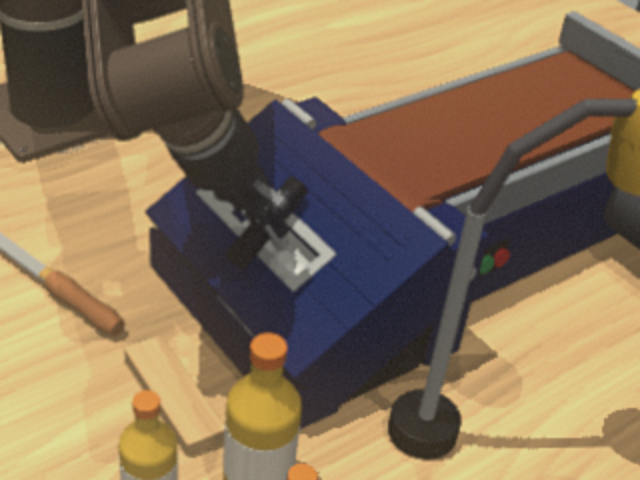

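The bar now lies across the hood, turned 1.37 rad. Next is the lift arc about the hinge.

```bash
python3 - <<'E'
from h import *
p,R0=pose()
for a in np.arange(.06,.73,.06):
    Q=R.from_rotvec(a*ym).as_matrix();rows(p,R0,(hinge+Q@(p-hinge),Q@R0))
E
```

```text
[ 0.0019 -0.0093  0.    ] [ 0.0123  0.0025 -0.0352]
[ 0.0039 -0.0187  0.    ] [ 0.0266  0.0054 -0.0695]
[ 0.0058 -0.028   0.    ] [ 0.0429  0.0087 -0.103 ]
[ 0.0078 -0.0374  0.0001] [ 0.0611  0.0124 -0.1353]
[ 0.0097 -0.0467  0.0001] [ 0.0812  0.0166 -0.1665]
[ 0.0117 -0.0561  0.0001] [ 0.1031  0.0211 -0.1964]
[ 0.0136 -0.0654  0.0001] [ 0.1267  0.0259 -0.225 ]
[ 0.0155 -0.0748  0.0001] [ 0.1519  0.0311 -0.252 ]
[ 0.0175 -0.0841  0.0001] [ 0.1787  0.0366 -0.2774]
[ 0.0194 -0.0935  0.0002] [ 0.2069  0.0424 -0.3011]
[ 0.0214 -0.1028  0.0002] [ 0.2364  0.0485 -0.3231]
[ 0.0233 -0.1122  0.0002] [ 0.2672  0.0549 -0.3432]
```

Call:
send_rows --moves "0.002 -0.0093 0 0.012 0.0025 -0.035 -1; 0.004 -0.0187 0 0.0266 0.0054 -0.0695 -1; 0.006 -0.028 0 0.043 0.0087 -0.103 -1; 0.008 -0.0374 0 0.061 0.0124 -0.1353 -1; 0.0097 -0.0467 0 0.081 0.0166 -0.1665 -1; 0.0117 -0.0561 0 0.103 0.021 -0.1964 -1; 0.0136 -0.0654 0 0.1267 0.026 -0.225 -1; 0.0155 -0.0748 0 0.152 0.031 -0.252 -1; 0.0175 -0.084 0 0.1787 0.0366 -0.2774 -1; 0.0194 -0.0935 0 0.207 0.0424 -0.301 -1; 0.0214 -0.1028 0 0.2364 0.0485 -0.323 -1; 0.0233 -0.1122 0 0.2672 0.055 -0.343 -1"

```text
time: 8.85
eef_pos: [0.5229, 0.0182, 0.2342]
tcp_rot: [0.631, 0.769, -0.078, 0.061]
contact_force: [-0.6, -1.3, -4.6]
opening: 0.248
finger_force: 52.8
```

```bash
python3 - <<'E'
from h import *
s=ctrl.get_state();p,R0=pose();print(p,s['qpos'],s['opening'],s['finger_force'],R0.T@np.array(s['contact_force']),R0.T@s['wrist_torque'])
r=p-hinge;print('hood est',np.linalg.norm(r),np.linalg.norm(face+.0256*zh-hinge))
for a in np.arange(.07,.57,.07):
    Q=R.from_rotvec(a*ym).as_matrix();rows(p,R0,(hinge+Q@(p-hinge),Q@R0))
E
```

```text
[0.5229353  0.01820366 0.23419122] [-0.06937998 -0.02549984  1.95129813 -0.21241647  1.21432413 -0.19099704] 0.2482114020829028 52.786327600479126 [-0.24774407 -0.66321089  4.75537065] [-0.01744402 -0.20145517  0.08182209]
hood est 0.12476095394170802 0.12384571046265591
[ 0.0023 -0.0109  0.    ] [ 0.0138  0.0028 -0.0413]
[ 0.0045 -0.0218  0.0001] [ 0.0305  0.0061 -0.0815]
[ 0.0068 -0.0327  0.0001] [ 0.0498  0.01   -0.1205]
[ 0.0091 -0.0436  0.0001] [ 0.0718  0.0145 -0.1579]
[ 0.0114 -0.0545  0.0002] [ 0.0963  0.0194 -0.1937]
[ 0.0136 -0.0654  0.0002] [ 0.1232  0.0249 -0.2277]
[ 0.0159 -0.0763  0.0002] [ 0.1523  0.0309 -0.2597]
[ 0.0182 -0.0873  0.0003] [ 0.1835  0.0373 -0.2895]
```

Call:
send_rows --moves "0.0023 -0.0109 0 0.0138 0.003 -0.0413 -1; 0.0045 -0.0218 0 0.0305 0.006 -0.0815 -1; 0.0068 -0.0327 0 0.05 0.01 -0.12 -1; 0.009 -0.0436 0 0.072 0.0145 -0.158 -1; 0.0114 -0.0545 0 0.0963 0.0194 -0.1937 -1; 0.0136 -0.0654 0 0.123 0.025 -0.2277 -1; 0.016 -0.0763 0 0.152 0.031 -0.26 -1; 0.0182 -0.0873 0 0.1835 0.0373 -0.2895 -1; 0.0182 -0.0873 0 0.1835 0.0373 -0.2895 0.3; 0.0182 -0.0873 0 0.1835 0.0373 -0.2895 0.3; 0.0182 -0.0873 0 0.1835 0.0373 -0.2895 0.3"

```text
time: 10.22
eef_pos: [0.5245, 0.067, 0.284]
tcp_rot: [0.59, 0.718, -0.286, 0.231]
contact_force: [3.4, 4.6, -1.4]
opening: 0.65
finger_force: 2.5
```

```bash
python3 - <<'E'
from h import *
s=ctrl.get_state();p,R0=pose();print(p,s['qpos'],s['opening'],s['finger_force'],R0.T@np.array(s['contact_force']),R0)
q=p-.13*R0[:,2]
rows(p,R0,(q,R0),([.5,.10,.48],R0),([.5,-.02,.5],R0))
E
```

```text
[0.52445182 0.06701532 0.28399126] [ 0.23206073  0.08573161  1.85473692 -0.73201233  1.45963733  0.22058909] 0.6497643005356746 2.479480564361438 [ 3.56628493  4.16768004 -2.20544617] [[-0.19629724  0.98052285 -0.00650647]
 [ 0.71607932  0.13881723 -0.68407615]
 [-0.66984909 -0.13894141 -0.72938158]]
[0. 0. 0.] [ 0.    0.   -0.65]
[0. 0. 0.] [-0.5144 -0.2332 -0.8269]
[0. 0. 0.] [-1.011  -0.3303 -0.4893]
```

Call:
send_rows --moves "0 0 0 0 0 -0.3 0.3; 0 0 0 0 0 -0.65 0.3; 0 0 0 0 0 -0.65 0.3; 0 0 0 -0.3 -0.1 -0.85 0.3; 0 0 0 -0.5 -0.23 -0.85 0.3; 0 0 0 -0.5 -0.23 -0.85 0.3; 0 0 0 -1 -0.33 -0.5 0.3; 0 0 0 -1 -0.33 -0.5 0.3; 0 0 0 -1 -0.33 -0.5 0.3; 0 0 0 -1 -0.33 -0.5 0.3"

```text
time: 11.48
eef_pos: [0.499, -0.0169, 0.498]
tcp_rot: [0.59, 0.718, -0.29, 0.229]
contact_force: [1.0, 0.3, 0.6]
opening: 0.65
finger_force: 0.0
```

```bash
python3 - <<'E'
from h import *
s=ctrl.get_state();p,R0=pose();print(p,s['qpos'],s['contact_force'])
c=cam('scene');cv2.imwrite('pics/s3.png',cv2.resize(c['image'][30:300,150:510,::-1],(800,600)))
rows(p,R0,([.5,-.1,.45],RA))
E
```

```text
[ 0.49899389 -0.01692158  0.49795854] [ 0.08618644 -0.13607749  1.68875373 -0.75530846  1.65629638 -0.15009376] [0.9648792  0.28651597 0.58161174]
[-0.1703  0.1369 -0.1854] [-0.1367 -0.0165  0.4595]
```

View pics/s3.png

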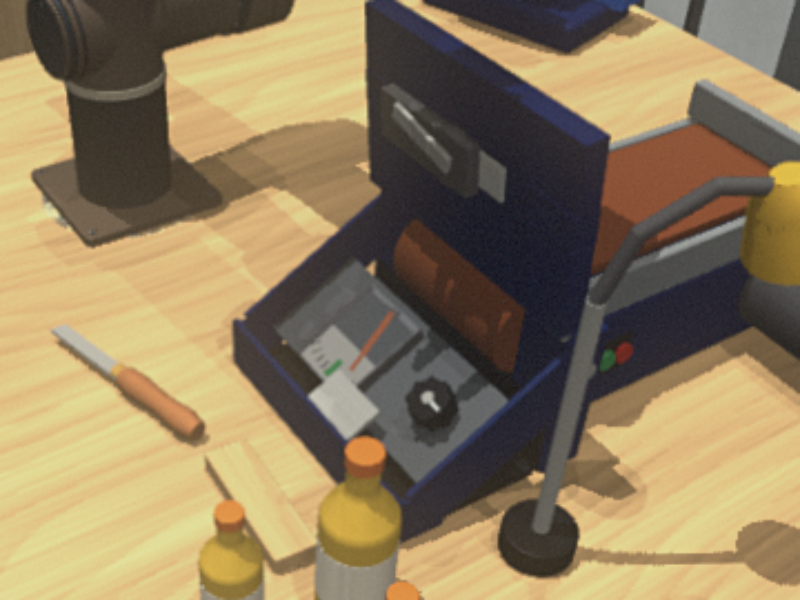

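The hood stands fully open. Knob at crop (432,403), orange pointer from (392,313) to (352,369), green mark (332,367). I'll go above the knob for a close look.

Call:
send_rows --moves "-0.1703 0.1369 -0.1854 -0.13 -0.02 0.3 0; -0.1703 0.1369 -0.1854 -0.13 -0.02 0.3 0; -0.1703 0.1369 -0.1854 -0.13 -0.02 0.3 0; -0.1703 0.1369 -0.1854 -0.13 -0.02 0.3 0; -0.1703 0.1369 -0.1854 -0.13 -0.02 0.45 0; -0.1703 0.1369 -0.1854 -0.13 -0.02 0.45 0; -0.1703 0.1369 -0.1854 -0.13 -0.02 0.45 0; -0.1703 0.1369 -0.1854 -0.13 -0.02 0.45 0;-0.1703 0.1369 -0.1854 -0.13 -0.02 0.45 0;-0.1703 0.1369 -0.1854 -0.13 -0.02 0.45 0;-0.1703 0.1369 -0.1854 -0.13 -0.02 0.45 0;-0.1703 0.1369 -0.1854 -0.13 -0.02 0.45 0"

```text
time: 13.02
eef_pos: [0.4998, -0.0967, 0.4522]
tcp_rot: [0.003, 0.966, 0.258, 0.002]
contact_force: [-0.9, -0.2, 0.4]
opening: 0.493
finger_force: 0.0
```

```bash
python3 - <<'E'
from h import *
s=ctrl.get_state();p,R0=pose();print(p,s['qpos'],R.from_matrix(RA.T@R0).as_rotvec())
c=cam('scene')
k=onplane(c,344.4,211.4,face-.08*ym,ym);print('knob top est',k,RA.T@(k-face))
w=cam('wrist','pics/w3.png');print(proj(w,k))
rows(p,R0,(k+.12*zh,RA),(k+.12*zh+.04*ym,RA))
E
```

```text
[ 0.49977365 -0.09668014  0.45219739] [-0.59283049 -0.08908001  1.66828844  0.4475305   1.8403851  -2.096851  ] [ 0.0013246  -0.00150992 -0.00265746]
knob top est [0.60255055 0.03589521 0.08177088] [-0.08       -0.0078743   0.04710251]
[239.97748782 216.78324968]
[-0.0002  0.0002  0.0004] [-0.5048 -0.3475  1.339 ]
[-0.0002  0.0002  0.0004] [-0.3048 -0.347   1.3387]
```

View pics/w3.png

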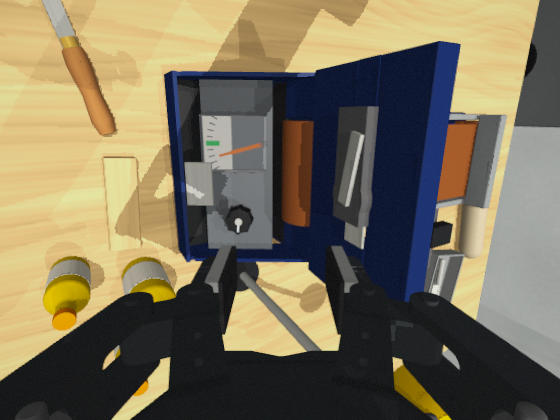

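The wrist view shows the knob at (239,219), pointer tip (219,156), pivot (262,145) and mark (212,143).

```bash
cat >> h.py <<'E'
def comp(c,f,lo=8):
    hsv=cv2.cvtColor(c['image'],cv2.COLOR_RGB2HSV).astype(int);m=f(hsv[...,0],hsv[...,1],hsv[...,2])
    return m
def angle(c,depth,piv,box):
    "pointer angle: orange pixels in box, cast to plane at depth below face; PCA line, coordinates along (-xh, -ym) "
    m=comp(c,lambda H,S,V:(H>5)&(H<16)&(S>150)&(V>120));yy,xx=np.nonzero(m);k=(xx>box[0])&(xx<box[2])&(yy>box[1])&(yy<box[3])
    P=np.array([onplane(c,u,v,face+depth*zh,zh)-face for u,v in zip(xx[k],yy[k])]);A=np.column_stack([P@-xh,P@-ym])
    g=comp(c,lambda H,S,V:(H>45)&(H<85)&(S>100)&(V>60));yy,xx=np.nonzero(g);k=(xx>box[0]-30)&(xx<box[2])&(yy>box[1]-30)&(yy<box[3])
    G=np.array([onplane(c,u,v,face+depth*zh,zh)-face for u,v in zip(xx[k],yy[k])]);B=np.column_stack([G@-xh,G@-ym])
    v=np.linalg.svd(A-A.mean(0))[2][0];v=v*np.sign(v[0])
    t=(A-A.mean(0))@v;ends=A.mean(0)+np.outer([t.min(),t.max()],v)
    print('n',len(A),len(B),'ends',ends.round(4).tolist(),'ang',np.arctan2(v[1],v[0]),'mark',B.mean(0),B.min(0),B.max(0))
    mv=B.mean(0)-ends[0];print('mark dir from pivot end',np.arctan2(mv[1],mv[0]),np.hypot(*mv))
E
python3 - <<'E'
from h import *
s=cam('scene');w=cam('wrist')
for n,a,b in(('knob',(344.4,211.4),(239,219)),('tip',(308.4,196.1),(219,156)),('piv',(326.4,170.9),(262,145)),('mark',(150+.45*332,30+.45*367),(212,143))):
    x,e=tri(ray(s,*a),ray(w,*b));print(n,x,e,RA.T@(x-face))
angle(w,-.075,None,(214,138,268,165));angle(w,-.06,None,(214,138,268,165))
E
```

```text
knob [0.60536561 0.03287572 0.08524638] [np.float64(0.00039117697527602397), np.float64(0.00039117697527597323)] [-0.08284272 -0.00872896  0.0425959 ]
tip [0.50106876 0.01469196 0.05687925] [np.float64(0.0010597863042422725), np.float64(0.0010597863042423328)] [ 0.02128242 -0.03949043  0.0575913 ]
piv [0.48311155 0.07546337 0.09174991] [np.float64(0.00015291590720875505), np.float64(0.00015291590720867726)] [0.03979797 0.03042918 0.05769425]
mark [0.47998262 0.00613241 0.04824869] [np.float64(0.00011681281565099651), np.float64(0.00011681281565108712)] [ 0.04228892 -0.05138619  0.06068899]
n 91 48 ends [[-0.0282, -0.0402], [0.0421, -0.0208]] ang 0.26881547518635845 mark [ 0.05370338 -0.04184107] [ 0.04432582 -0.04437133] [ 0.0631041  -0.03930741]
mark dir from pivot end -0.02041020795476753 0.08193361000817057
n 91 48 ends [[-0.0292, -0.0416], [0.0392, -0.0227]] ang 0.2688154751863588 mark [ 0.050487   -0.04319213] [ 0.0413679  -0.04565265] [ 0.05962862 -0.0407283 ]
mark dir from pivot end -0.02041020795476723 0.07967542113620771
```

```bash
python3 - <<'E'
from h import *
p,R0=pose();T=lambda d:face+RA@np.array([-.082,-.0087,.0426+d])
rows(p,R0,(T(-.12),RA),(T(-.06),RA),(T(.012),RA))
E
```

```text
[-0.0003  0.0005  0.0005] [-0.5143 -0.3524  1.3217]
[-0.0003  0.0005  0.0005] [-0.5135 -0.3518  1.6217]
[-0.0003  0.0005  0.0005] [-0.5124 -0.3511  1.9817]
```

Call:
send_rows --moves "0 0 0 -0.514 -0.352 0.5 0.4; 0 0 0 -0.514 -0.352 0.5 0.4; 0 0 0 -0.514 -0.352 0.5 0.4; 0 0 0 -0.514 -0.352 1 0.4; 0 0 0 -0.514 -0.352 1 0.4; 0 0 0 -0.514 -0.352 1 0.4; 0 0 0 -0.514 -0.352 1 0.4"

```text
time: 14.1
eef_pos: [0.6042, -0.0602, 0.2466]
tcp_rot: [0.003, 0.966, 0.258, 0.004]
contact_force: [0.1, 0.1, 0.9]
opening: 0.702
finger_force: 0.0
```

Call:
send_rows --moves "0 0 0 0 0 0.3 0.4; 0 0 0 0 0 0.5 0.4; 0 0 0 0 0 0.6 0.4; 0 0 0 0 0 0.6 0.4"

```text
time: 14.6
eef_pos: [0.6046, 0.0, 0.141]
tcp_rot: [0.003, 0.966, 0.258, 0.003]
contact_force: [-0.2, -1.0, 0.2]
opening: 0.699
finger_force: 0.0
```

```bash
python3 - <<'E'
from h import *
s=ctrl.get_state();p,R0=pose();T=lambda d:face+RA@np.array([-.082,-.0087,.0426+d])
print(p,s['qpos'],s['contact_force'],s['opening'])
rows(p,R0,(T(-.01),RA),(T(.012),RA))
w=cam('wrist','pics/w4.png')
print(proj(w,T(0)))
E
```

```text
[6.04615406e-01 3.35043815e-05 1.40961400e-01] [-0.35730969  0.29785935  1.82740644  0.51784007  1.25180565 -2.1457658 ] [-0.18803501 -1.00314489  0.21214871] 0.6985641653803226
[-0.0002  0.0004  0.0005] [0.0027 0.0034 0.2734]
[-0.0002  0.0004  0.0005] [0.003  0.0035 0.3834]
[280.84184042 224.0175972 ]
```

View pics/w4.png

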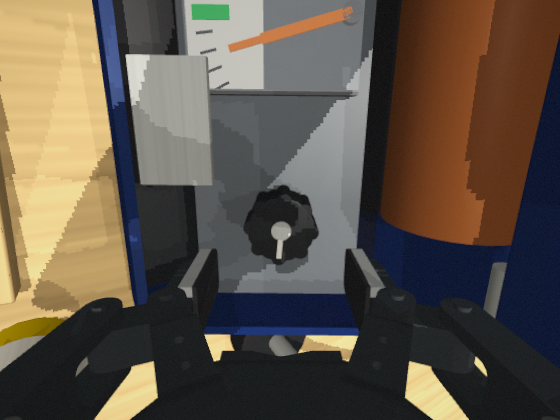

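The wrist view shows the knob centred between the jaws at (281,225), with the white block's corner clear of the fingers' sweep. Descend and grip.

Call:
send_rows --moves "0 0 0 0.003 0.0035 0.15 0.4; 0 0 0 0.003 0.0035 0.27 0.4; 0 0 0 0.003 0.0035 0.34 0.4; 0 0 0 0.003 0.0035 0.383 0.4; 0 0 0 0.003 0.0035 0.383 -1; 0 0 0 0.003 0.0035 0.383 -1; 0 0 0 0.003 0.0035 0.383 -1; 0 0 0 0.003 0.0035 0.383 -1" --newtons 40

```text
time: 15.65
eef_pos: [0.6062, 0.0371, 0.0768]
tcp_rot: [0.003, 0.966, 0.257, 0.005]
contact_force: [-1.9, -5.2, 3.6]
opening: 0.485
finger_force: 42.3
```

```bash
python3 - <<'E'
from h import *
s=ctrl.get_state();p,R0=pose()
print(RA.T@(p-face),s['opening'],R0.T@s['contact_force'],R0.T@s['wrist_torque'])
w=cam('wrist');c=cam('scene')
angle(w,-.0585,None,(225,0,365,60))
E
```

```text
[-0.0836112  -0.00927335  0.05198711] 0.48464077685634893 [ 1.7761939  -2.76040716 -5.770848  ] [ 0.3336515   0.15385437 -0.03240123]Traceback (most recent call last):
  File "<stdin>", line 5, in <module>
  File "h.py", line 42, in angle
    G=np.array([onplane(c,u,v,face+depth*zh,zh)-face for u,v in zip(xx[k],yy[k])]);B=np.column_stack([G@-xh,G@-ym])
                                                                                                      ~^~~~
ValueError: matmul: Input operand 1 has a mismatch in its core dimension 0, with gufunc signature (n?,k),(k,m?)->(n?,m?) (size 3 is different from 0)
```

Call:
send_rows --moves "0 0 0.025 0 0 0 -1; 0 0 0.05 0 0 0 -1; 0 0 0.075 0 0 0 -1; 0 0 0.1 0 0 0 -1; 0 0 0.125 0 0 0 -1; 0 0 0.15 0 0 0 -1; 0 0 0.175 0 0 0 -1; 0 0 0.2 0 0 0 -1; 0 0 0.22 0 0 0 -1; 0 0 0.235 0 0 0 -1; 0 0 0.245 0 0 0 -1; 0 0 0.245 0 0 0 -1"

```text
time: 17.25
eef_pos: [0.6037, 0.0348, 0.0754]
tcp_rot: [0.675, 0.693, 0.185, -0.176]
contact_force: [-9.9, -13.8, 5.9]
opening: 0.481
finger_force: 44.2
```

```bash
python3 - <<'E'
from h import *
s=ctrl.get_state();p,R0=pose()
print(RA.T@(p-face),R.from_matrix(RA.T@R0).as_rotvec(),s['opening'],R0.T@s['contact_force'],R0.T@s['wrist_torque'])
c=cam('scene','pics/s5.png')
angle(c,-.0585,None,(285,155,340,210))
cv2.imwrite('pics/s5c.png',cv2.resize(c['image'][120:260,240:420,::-1],(720,560)))
E
```

```text
[-0.08113828 -0.01196756  0.05204589] [ 0.00577788 -0.00660911  1.53542887] 0.4811756593838765 [ -8.81242201 -10.08748939 -11.98848094] [ 1.20696645 -1.47701035  0.09388376]Traceback (most recent call last):
  File "<stdin>", line 5, in <module>
  File "h.py", line 40, in angle
    P=np.array([onplane(c,u,v,face+depth*zh,zh)-face for u,v in zip(xx[k],yy[k])]);A=np.column_stack([P@-xh,P@-ym])
                                                                                                      ~^~~~
ValueError: matmul: Input operand 1 has a mismatch in its core dimension 0, with gufunc signature (n?,k),(k,m?)->(n?,m?) (size 3 is different from 0)
```

Call:
send_rows --moves "0 0 0 0 0 0 0.35; 0 0 0 0 0 0 0.35; 0 0 0 0 0 0 0.35; 0 0 0 0 0 -0.15 0.35; 0 0 0 0 0 -0.4 0.35; 0 0 0 0 0 -0.7 0.35; 0 0 0 0 0 -0.7 0.35; 0 0 0 0 0 -0.7 0.35"

```text
time: 18.3
eef_pos: [0.6029, -0.0304, 0.1953]
tcp_rot: [0.675, 0.691, 0.187, -0.178]
contact_force: [0.5, -0.0, 0.3]
opening: 0.674
finger_force: 0.0
```

```bash
python3 - <<'E'
from h import *
s=ctrl.get_state();p,R0=pose();print(p,s['contact_force'])
w=cam('wrist','pics/w6.png');c=cam('scene','pics/s6.png')
P=lambda a,b:face+RA@np.array([a,b,.0585])
for k in(w,c):print(proj(k,P(.0418,-.0514)),proj(k,P(.04,.0304)))
cv2.imwrite('pics/m.png',np.hstack([w['image'][:,:,::-1][:,:400],cv2.resize(c['image'][140:245,250:350,::-1],(400,420))]))
E
```

```text
[ 0.60291527 -0.03038639  0.19526319] [ 0.52832779 -0.03027822  0.26337984]
[142.3615992  238.21898763] [136.06033836 147.21145776]
[299.09075109 194.82887482] [326.52032576 171.01172244]
```

View pics/m.png

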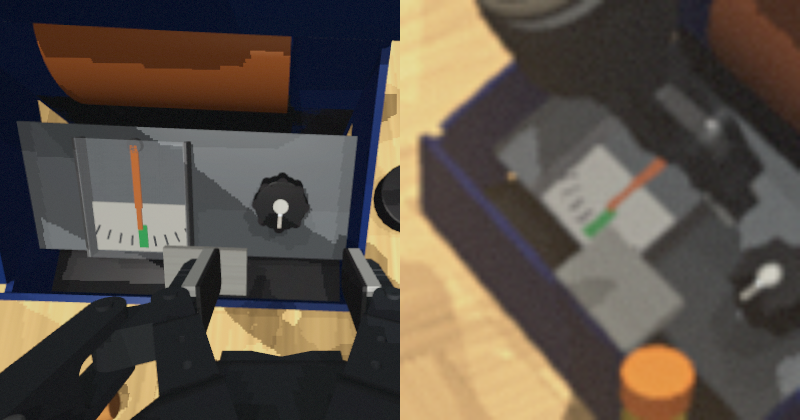

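The pointer tip (141,228) lies on the green mark (143,236), about 1 mm off its middle. The knob has been released.

```bash
python3 - <<'E'
from h import *
w=cam('wrist')
try: angle(w,-.0585,None,(120,140,160,250))
except Exception as e: print(e)
print(ctrl.sign_off())
E
```

```text
n 514 161 ends [[-0.0317, -0.0423], [0.0419, -0.0432]] ang -0.012535214977055882 mark [ 0.05010136 -0.04080485] [ 0.03879647 -0.04487227] [ 0.05928917 -0.03733432]
mark dir from pivot end 0.018286067237653494 0.08178208842044632
the job is handed in; nothing more can be done
None
```

I did every step and handed the job in: the hood stands fully open, the knob is released, and the pointer tip measures about 2 mm from the middle of the green mark (4 mm allowed); no verdict came back.

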